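Weigh a vial carrier on the spring hand scale

TASK

Weigh the grey carrier with its block of vials: take the yellow hand scale out of its stand, hook it under the hump of the carrier's bail and lift slowly, until the whole carrier hangs just clear of the bench (about a centimetre of air under it), and hold it still like that for two to three seconds so the reading settles. Then set it down gently on the spot it came from, unhook, and seat the scale upright in its stand again. Lift by the scale alone: do not touch the carrier or its block with the gripper, do not snatch, press or bump them, and leave the other things on the bench alone.

Things in the scene. Friction and masses are not known exactly. Their poses are not given: they have to be found in the camera images.
- carrier: Loose grey square tray, 150 x 150 x 24 mm, holding a vial block; together 0.15 to 0.6 kg, unknown beforehand. Origin: centre of the underside, z up. An 8 mm steel wire bail stands fixed over it in the plane x = 0, 162 mm wide along y; its wire's centre is 94 mm up, rising between y = -24 and +24 mm to a hump of 110 mm (flat from y = -5 to +5 mm).
- carrier_eye (a point): Underside of the wire at the top of the bail's hump, 106 mm above the carrier's underside, where the scale's hook pulls; axes as the carrier's. The block's top is about 40 mm below this point: that is the room for the hook, which enters along the carrier's x.
- block: Blue 12-place vial block, 136 x 136 x 60 mm, standing loose in the carrier. Origin: centre of its underside, 5 mm above the carrier's underside.
- scale_grip (a point): Centre of the hand scale's black T grip, a level bar 84 (along y) x 22 (x) x 25 mm high; grip it across the 22 mm. Below it a yellow housing 18 x 40 mm (x, y) reaches 87.5 mm below this point and ends in a black flange 36 x 46 x 8 mm, with a steel hook on a rod under it. The upright scale (0.14 kg) has z up. A red pointer falls along the white window as the hook is pulled.
- hook_seat (a point): Lowest point inside the hook, where the wire rests: 137.5 mm below the grip's centre, plus the spring's pull-out. Hook in the scale's xz plane, wire 5 mm, open upwards and to +x: its back reaches 13 mm to -x, its tip 17 mm to +x; the tip's top is 14 mm above this point, the wire's underside 5 mm below it.
- scale_hook (a joint): Pull-out of the hook in m: 0 = home, 0.07 = end stop, growing as the hook is drawn down. Spring of 85 N per metre after a preload of about 0.5 N (the hook itself weighs 0.3 N), so the load stretches it by 15 to 66 mm before it leaves the bench.
- stand: Metal stand fixed to the bench; origin on the bench under the seat's centre, z up. Foot x -52 to +73, y -50 to +50 mm. Shelf 80 mm up, x -31 to +65 mm, with a 20 mm slot open to -x for the hook; column at x = 51 to 65 mm. The scale's axes are parallel to the stand's (within 0.03 rad): raise it 15 mm over the 4 mm wire rim, draw it out 70 mm along the stand's -x; return likewise.
- stand_seat (a point): Centre of the shelf's top, 80 mm above the bench, on which the underside of the scale's flange rests, inside a rim that leaves it about 4.5 mm of play each way. The seated scale's grip centre is 87.5 mm above this point.
- wash_bottle: Bystander: squeeze bottle, 65 x 105 x 209 mm, blue cap; origin at its underside.
- beaker: Bystander: plastic beaker, 69 mm wide, 83 mm high; origin at its underside.
- tape_roll: Bystander: roll of tape, 104 x 102 x 25 mm; origin at its underside.
- bench_timer: Bystander: timer, 72 x 66 x 21 mm; origin at its underside.
- vial: Bystander: small vial, 25 mm wide, 56 mm high; origin at its underside.
- marker: Bystander: marker pen, 17 x 135 x 16 mm; origin at its underside.
There are look-alikes about, which are no part of the job. There is more than one size of the part that bears scale_grip; the job needs the smaller.

How it is judged:
By the outcome, as a careful person would: the job done as asked, in the order asked, and still so for the second after the job is handed in, with the robot touching nothing.
It also fails if it takes over 69 s, if anything falls off the work surface, if the arm or the gripper's body presses on something with over 40 N, if the wrist force passes 120 N, or if a joint passes its speed limit or range.

ROBOT

A 6-joint arm with a two-finger parallel gripper is mounted at the origin on a cart in front of the work surface, level with it; the furniture and walls round the work are solid. World frame = base frame: x ahead of the robot, y to its left, z up, the work surface at z = 0. Lengths are in m, angles in rad, forces in N, time in s.
With the tool pointing down it reaches from about 0.375 to 0.9 m from the base axis. Payload 3.1 kg.
Tool frame: the origin (TCP) lies midway between the tips of the shut fingers; the grasp point (between the pads) lies 19 mm behind it (manip.pinch_z is the distance from the TCP to the grasp point, in m); z points along the fingers, y is the direction in which the jaws open and shut (so a half turn about z gives the same grasp; the last joint's range is limited). The gripper opens to 87 mm and grips with 3 to 60 N. Pads are 19 mm wide; open, the fingers measure 117 mm over their backs; the gripper's body (75 mm by 190 mm) begins 51 mm behind the grasp point.
Start: joints at [-1.435, 0.527, 1.433, -0, 1.181, -0.178], TCP at [0.193, -0.594, 0.223] pointing down, gripper open.
Joint ranges: [-3.08, 3.08], [-0.75, 2.2], [0.22, 2.44], [-1.43, 4.57], [0, 2.65], [-2.85, 2.85]. Speed limits (rad/s): [2.79, 2.79, 3.14, 3.14, 3.14, 3.14].

INTERFACE

Orientations are given as [roll, pitch, yaw] about the fixed x, y, z axes, in that order (R = Rz(yaw) Ry(pitch) Rx(roll)).
In Python, from cell import telemetry, capture, manip gives the robot as it stands.
- The arm moves only by the tool play_rows, never from a script. Its argument "motion" is a list of rows, each a list of 4 numbers: the shift along the tool's x, y, z in mm, then the turn about the tool's z in rad. A call has 1 to 20 rows; each row is the pose to reach, as a shift and turn from the pose commanded when the call began, along the tool's axes at that moment; what a row does not reach only later rows make up. A row lasts 1/10 s, in which the tool goes at most 50 mm and 8.59 degrees, less where a joint would pass 70% of its speed; a pose out of reach is approached as far as the arm can. A call with a gripper value outside its range is refused whole. "hand" is the closure, from -1 (fully open) to 1 (shut), set as the call begins (left out, the last holds). The fingers move at their own pace and stop on an object; "squeeze" is the grip in N (left out, the last holds). Time passes only in rows, so rows that repeat a pose let the fingers close. It gives the time, the measured TCP pose, the force and the opening at its end, in the units of the state.
- telemetry.get_obs(): the state, without advancing time (a new reading comes with each control period).
- capture(name): name is "scene" or "top" or "wrist"; returns a dict with "frame" (400x640x3 uint8, red, green, blue), "range_z" (400x640 float32, m along the optical axis (not along the pixel's ray), 0 where there is no reading), "camera_matrix" (3x3 intrinsics, pixels), "origin" and "orientation" of the camera in the world. Camera axes: x right, y down, z forward; pixel columns grow to the right and rows downward; lengths in m; the calibration is good to about 2 mm. A picture is of the moment at which its call begins.
- manip.close_job(): hands the job in, once; it reports no verdict.
The state is a dict: "time_s": time; "joint_positions": joint angles; "joint_velocities": joint speeds; "joint_efforts": joint torques, N m; "ee_pos": TCP position; "tool_rot": TCP orientation; "contact_force": force on the tool from outside, world axes, zero at the start; "moment": the same for the moment, N m; "opening": finger opening in m.
Only numpy, scipy, OpenCV 4.12 (cv2) and the standard library are available. Lean on these libraries where they do the work, as an engineer would, in place of code of your own. Each camera call takes 0.05 s, during which the arm holds its last target. There are 200 camera calls.

## Working session

There is one attempt and no reset: what is moved stays moved. The work goes in short steps, Python scripts to look and compute and a tool call to move; the robot and the scene stay as the last step left them, time stands still between calls to the robot, and variables do not carry over. Pictures are saved under pics/ and viewed, about 8 in all and at most 12, crops included, and the job is handed in when it is done.

Besides the shell and the picture viewer there is one more tool, called as a command line: name --pt "numbers of a row" for each row, then --argument value for the rest. play_rows: Moves the arm, as the interface text tells. Its arguments: {"type":"object","properties":{"motion":{"type":"array"},"hand":{"type":"number"},"squeeze":{"type":"number"}},"required":["motion"]}

```bash
ls; mkdir -p pics; cat > h.py <<'E'
import numpy as np, cv2
from scipy.spatial.transform import Rotation as R
from cell import telemetry, capture, manip
def rot(o):
    o=np.array(o,float)
    if o.shape==(3,3): return o
    return (R.from_quat(o) if o.size==4 else R.from_euler('xyz',o)).as_matrix()
def cloud(c):
    z=c['range_z'];K=np.array(c['camera_matrix']);v,u=np.mgrid[:z.shape[0],:z.shape[1]]
    p=np.stack([(u-K[0,2])/K[0,0]*z,(v-K[1,2])/K[1,1]*z,z],-1)
    return p@rot(c['orientation']).T+np.array(c['origin'])
def save(n,c): cv2.imwrite(f'pics/{n}.png',np.ascontiguousarray(c['frame'][...,::-1]))
E
python3 - <<'E'
from h import *
print(telemetry.get_obs())
for n in('scene','top'):
    c=capture(n);save(n+'0',c);np.savez(n+'0.npz',P=cloud(c),f=c['frame'],**{k:c[k] for k in('camera_matrix','origin','orientation','range_z')});print(n,c['origin'],c['orientation'],c['camera_matrix'])
E
```

```text
pics
{'time_s': 0.0, 'joint_positions': array([-1.43549031e+00,  5.28497718e-01,  1.43390934e+00,  4.19591639e-05,
        1.18138983e+00, -1.78505491e-01]), 'joint_velocities': array([-7.69810579e-04,  1.22907278e-05,  5.97868524e-04,  4.60058343e-04,
       -5.60086842e-04, -7.18651154e-04]), 'joint_efforts': array([ 6.29163223e-04, -4.40040779e+01, -1.76596177e+01,  6.33814163e-02,
        5.83352835e-02, -1.70624321e-04]), 'ee_pos': array([ 0.19286433, -0.59372536,  0.22155002]), 'tool_rot': array([-3.13943033e+00, -4.29548059e-04,  3.13795072e-01]), 'contact_force': array([ 0.06164232,  1.03002395, -0.4982414 ]), 'moment': array([0.00583251, 0.06926924, 0.00123329]), 'opening': 0.08696720293962035}
scene [-0.52612701  1.10251607  1.08462409] [-2.12195931 -0.0118255  -2.39269464] [[470.80854331   0.         321.21317609]
 [  0.         470.80854331 201.04751416]
 [  0.           0.           1.        ]]
top [ 0.26836701 -0.23789506  1.78543168] [-2.98361051  0.09531699 -1.58024244] [[504.82027396   0.         321.49996418]
 [  0.         504.82027396 195.35569926]
 [  0.           0.           1.        ]]
```

View pics/scene0.png

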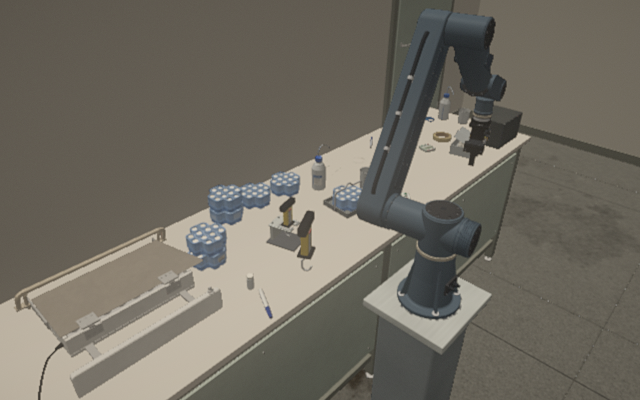

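View pics/top0.png

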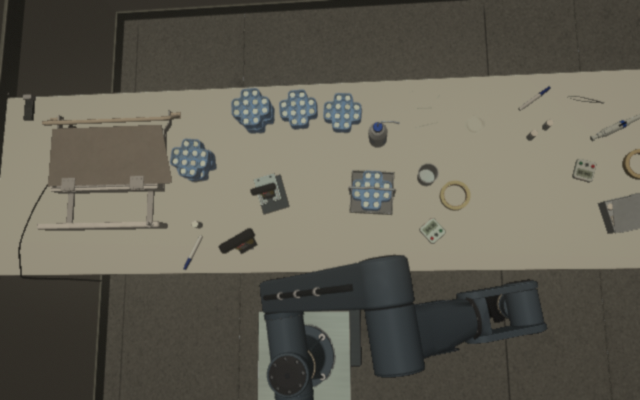

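The top view shows the carrier with its block at (372,192), the stand with a scale at (267,190), and another, larger-looking scale at (238,240). Next: zoomed crops and the cloud.

```bash
python3 - <<'E'
from h import *
t=np.load('top0.npz');s=np.load('scene0.npz')
def crop(f,a,b,c,d,k): return cv2.resize(np.ascontiguousarray(f[a:b,c:d,::-1]),None,fx=k,fy=k,interpolation=cv2.INTER_CUBIC)
A=crop(t['f'],165,265,215,405,4); B=crop(s['f'],165,275,240,380,4)
A=cv2.convertScaleAbs(A,alpha=1.5);B=cv2.convertScaleAbs(B,alpha=1.5)
im=np.zeros((A.shape[0]//1,760,3),np.uint8)
cv2.imwrite('pics/cropA.png',A);cv2.imwrite('pics/cropB.png',B)
for nm,d,boxes in(('top',t,dict(stand=(165,215,248,290),big=(222,258,215,262),car=(165,220,345,400))),('scene',s,dict(stand=(195,250,268,303),big=(205,270,296,320),car=(180,218,322,370)))):
    for k,(a,b,c,e) in boxes.items():
        P=d['P'][a:b,c:e].reshape(-1,3);P=P[d['range_z'][a:b,c:e].ravel()>0]
        print(nm,k,P[:,2].max().round(3))
        for lo,hi in((.008,.03),(.05,.075),(.075,.09),(.09,.12),(.12,.15),(.15,.2),(.2,.3)):
            Q=P[(P[:,2]>lo)&(P[:,2]<hi)]
            if len(Q)>3:
                r=cv2.minAreaRect((Q[:,:2]*1000).astype(np.float32))
                print(' ',lo,hi,len(Q),Q.mean(0).round(3),np.round(r[0]),np.round(r[1]),round(r[2],1))
E
```

```text
top stand 0.189
  0.008 0.03 274 [0.548 0.1   0.011] [581. 121.] [150. 181.] 88.3
  0.05 0.075 27 [0.586 0.114 0.073] [572. 115.] [90. 74.] 12.7
  0.075 0.09 332 [0.573 0.111 0.082] [570. 113.] [96. 77.] 15.8
  0.09 0.12 38 [0.548 0.103 0.1  ] [566. 109.] [62. 62.] 11.7
  0.12 0.15 24 [0.546 0.105 0.136] [546. 106.] [ 4. 38.] 15.9
  0.15 0.2 192 [0.553 0.107 0.177] [555. 108.] [23. 84.] 14.3
top big 0.233
  0.008 0.03 50 [0.413 0.227 0.01 ] [403. 232.] [125. 169.] 0.7
  0.075 0.09 53 [0.37  0.175 0.086] [370. 175.] [27. 64.] 42.3
  0.09 0.12 63 [0.372 0.173 0.1  ] [368. 175.] [23. 65.] 40.9
  0.12 0.15 26 [0.375 0.175 0.135] [373. 177.] [ 4. 55.] 32.0
  0.15 0.2 42 [0.374 0.174 0.178] [375. 172.] [  8. 105.] 33.7
  0.2 0.3 391 [0.383 0.182 0.217] [382. 184.] [ 34. 121.] 28.6
top car 0.116
  0.008 0.03 347 [ 0.547 -0.25   0.017] [ 562. -251.] [191. 195.] 88.4
  0.05 0.075 1042 [ 0.56  -0.248  0.062] [ 562. -248.] [132. 131.] 40.8
  0.075 0.09 9 [ 0.561 -0.271  0.085] [ 573. -250.] [159.  31.] 85.1
  0.09 0.12 102 [ 0.56  -0.251  0.1  ] [ 561. -248.] [158.   9.] 85.5
scene stand 0.223

[... 565 characters left out ...]
[461. 141.] [ 10. 183.] 55.6
  0.075 0.09 106 [0.397 0.175 0.085] [441. 128.] [ 64. 239.] 46.5
  0.09 0.12 95 [0.37  0.197 0.103] [379. 190.] [49. 52.] 33.8
  0.12 0.15 76 [0.369 0.197 0.134] [372. 184.] [22. 56.] 4.7
  0.15 0.2 109 [0.364 0.202 0.176] [375. 192.] [ 31. 107.] 26.3
  0.2 0.3 254 [0.373 0.193 0.216] [381. 186.] [ 33. 124.] 29.1
scene car 0.37
  0.008 0.03 251 [ 0.566 -0.205  0.018] [ 583. -261.] [189. 264.] 46.2
  0.05 0.075 413 [ 0.558 -0.243  0.061] [ 602. -231.] [209. 153.] 18.9
  0.075 0.09 10 [ 0.555 -0.261  0.083] [ 556. -247.] [160.  12.] 86.3
  0.09 0.12 63 [ 0.558 -0.245  0.099] [ 557. -247.] [153.  19.] 87.3
  0.2 0.3 171 [0.225 0.088 0.279] [226.  86.] [56. 18.] 4.2
```

View pics/cropA.png

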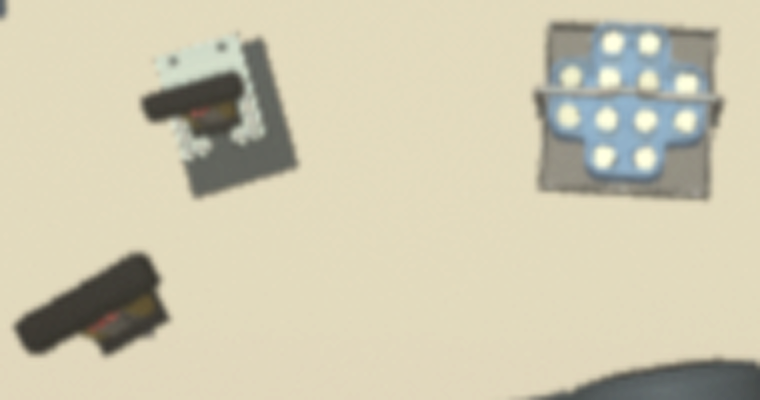

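View pics/cropB.png

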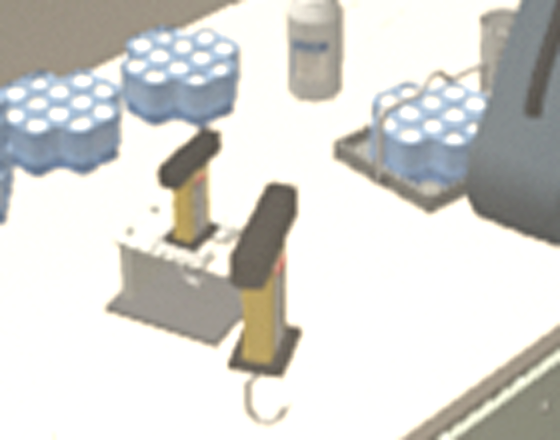

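Findings: the scale in the stand has an 84 x 23 mm grip at about (0.555, 0.108), yaw about 0.26, so it is the smaller one. The free one at (0.38, 0.18) is 121 mm long, so it's the decoy. The bail's wire lies at about (0.560, -0.248), with the carrier's yaw about -0.07. I'll hover over the scale and refine with the wrist camera.

```bash
cat >> h.py <<'E'
def go(p,yaw):
    "rows' shift (mm) and turn from the present pose to TCP p with the tool down at yaw"
    o=telemetry.get_obs();M=rot(o['tool_rot']);d=M.T@(np.array(p)-o['ee_pos'])*1000
    y=np.arctan2(M[1,0],M[0,0]);t=-((yaw-y+np.pi)%(2*np.pi)-np.pi)
    print('go',d.round(1),round(t,3),'| at',o['ee_pos'].round(4),'yaw',round(y,3),'t',round(o['time_s'],2),'F',o['contact_force'].round(2))
E
python3 -c "
from h import *
go([.53,.10,.30],1.83)"
```

```text
go [ 534.9 -556.   -77.1] -1.516 | at [ 0.1929 -0.5938  0.2217] yaw 0.314 t 0.1 F [-0.84  0.34  0.07]
```

play_rows --pt "10 -10 -77 0" --pt "535 -556 -77 -1.516" --pt "535 -556 -77 -1.516" --pt "535 -556 -77 -1.516" --pt "535 -556 -77 -1.516" --pt "535 -556 -77 -1.516" --pt "535 -556 -77 -1.516" --pt "535 -556 -77 -1.516" --pt "535 -556 -77 -1.516" --pt "535 -556 -77 -1.516" --pt "535 -556 -77 -1.516" --pt "535 -556 -77 -1.516" --pt "535 -556 -77 -1.516" --pt "535 -556 -77 -1.516" --pt "535 -556 -77 -1.516" --pt "535 -556 -77 -1.516" --pt "535 -556 -77 -1.516" --pt "535 -556 -77 -1.516" --pt "535 -556 -77 -1.516" --pt "535 -556 -77 -1.516" --hand -1

```text
time_s: 2.1
ee_pos: [0.5293, 0.098, 0.2993]
tool_rot: [-3.14, 0.0, 1.828]
contact_force: [0.1, -0.6, 0.6]
opening: 0.0872
```

```bash
python3 - <<'E'
from h import *
go([.555,.108,.30],1.83)
c=capture('wrist');save('w1',c);P=cloud(c);Z=c['range_z']>0
print(c['origin'],c['orientation'])
for lo,hi in((.07,.083),(.083,.09),(.165,.172),(.174,.19),(.2,.24)):
    m=Z&(P[...,2]>lo)&(P[...,2]<hi)
    n,l,st,ce=cv2.connectedComponentsWithStats(m.astype(np.uint8))
    for i in range(1,n):
        if st[i,4]>150:
            Q=P[l==i];r=cv2.minAreaRect((Q[:,:2]*1000).astype(np.float32));print(lo,st[i],Q.mean(0).round(4),np.round(r,1) if 0 else r)
E
```

```text
go [ 3.2 27.4 -0.8] -0.002 | at [0.5293 0.098  0.2993] yaw 1.828 t 2.1 F [ 0.12 -0.61  0.64]
[0.50845711 0.17980067 0.46220904] [2.83582030e+00 1.62924155e-03 2.57291775e-01]
0.07 [ 321  137   72   56 1670] [0.5915 0.1275 0.0808] ((572.1539916992188, 115.79107666015625), (95.462890625, 76.7034912109375), 15.834576606750488)
0.07 [513 147  28  46 167] [0.7944 0.1705 0.0779] ((795.7514038085938, 169.726318359375), (65.50402069091797, 10.549139022827148), 89.67662811279297)
0.07 [321 173  19  20 157] [0.5426 0.0816 0.0811] ((543.831298828125, 83.88361358642578), (23.805315017700195, 29.016630172729492), 18.684803009033203)
0.083 [219  38  36  66 370] [0.4035 0.1878 0.0885] ((388.0923767089844, 188.96145629882812), (44.83162307739258, 63.96684265136719), 28.872800827026367)
0.083 [516 147  29  49 188] [0.7938 0.1703 0.0866] ((796.9841918945312, 169.89089965820312), (67.51124572753906, 12.30072021484375), 89.75846099853516)
0.083 [331 150   9  34 227] [0.5429 0.1085 0.0884] ((543.4880981445312, 108.39752197265625), (10.234307289123535, 45.284080505371094), 13.889644622802734)
0.174 [194  24  25  65 330] [0.3963 0.1944 0.179 ] ((396.2572021484375, 194.49029541015625), (4.9459919929504395, 54.58433151245117), 28.74995994567871)
0.174 [ 340  144   23   78 1635] [0.5551 0.1141 0.18  ] ((556.219482421875, 112.28883361816406), (22.529903411865234, 82.14897155761719), 15.639195442199707)
0.2 [ 133    0   89  131 5938] [0.3921 0.1818 0.2182] ((390.6551818847656, 179.32540893554688), (30.967702865600586, 98.40260314941406), 28.82573699951172)
```

View pics/w1.png

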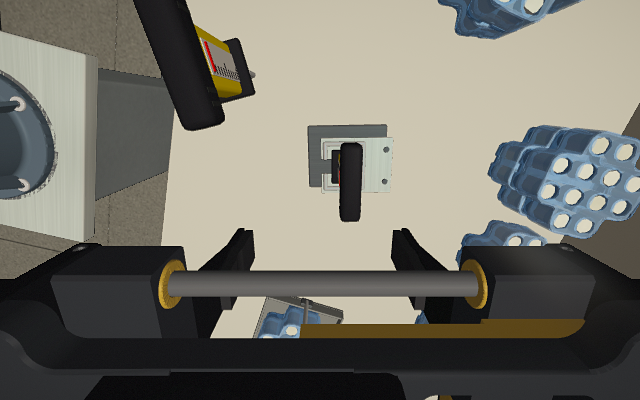

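The wrist view shows the small scale in its stand at (350,182), with its hook slot towards the robot. The big decoy is at (190,60). Grip centre about (0.556, 0.111), yaw 0.273. Going to align and descend.

```bash
python3 -c "
from h import *
go([.556,.111,.150],1.844)"
```

```text
go [  6.   29.1 149.4] -0.016 | at [0.5295 0.0979 0.2994] yaw 1.828 t 2.15 F [-0.08 -0.85  0.7 ]
```

play_rows --pt "6 29 0 -0.016" --pt "6 29 20 -0.016" --pt "6 29 45 -0.016" --pt "6 29 75 -0.016" --pt "6 29 105 -0.016" --pt "6 29 130 -0.016" --pt "6 29 145 -0.016" --pt "6 29 149 -0.016" --pt "6 29 149 -0.016" --pt "6 29 149 -0.016"

```text
time_s: 3.15
ee_pos: [0.5574, 0.1121, 0.1516]
tool_rot: [3.14, 0.001, 1.845]
contact_force: [0.2, 0.3, 0.1]
opening: 0.0865
```

```bash
python3 - <<'E'
from h import *
go([.556,.111,.150],1.844)
c=capture('wrist');save('w2',c);P=cloud(c);Z=c['range_z']>0
for lo,hi in((.074,.082),(.083,.09),(.174,.186)):
    m=Z&(P[...,2]>lo)&(P[...,2]<hi)
    n,l,st,ce=cv2.connectedComponentsWithStats(m.astype(np.uint8))
    for i in range(1,n):
        if st[i,4]>300:
            Q=P[l==i];r=cv2.minAreaRect((Q[:,:2]*1000).astype(np.float32));print(lo,st[i],Q.mean(0).round(4),r)
E
```

```text
go [-0.7 -1.7  1.5] 0.001 | at [0.5574 0.1121 0.1516] yaw 1.845 t 3.15 F [0.16 0.28 0.13]
0.074 [ 283  164  115   83 3780] [0.5914 0.1277 0.0807] ((572.0010986328125, 115.82347106933594), (95.91705322265625, 76.850830078125), 15.619416236877441)
0.074 [293 177  54  60 565] [0.5559 0.1256 0.0807] ((555.463623046875, 111.08448791503906), (45.756736755371094, 55.330772399902344), 15.342391967773438)
0.074 [580 183  50  68 361] [0.7939 0.1724 0.0795] ((795.9056396484375, 170.5023956298828), (67.02176666259766, 12.767556190490723), 87.51158142089844)
0.083 [ 103    0   70  108 1429] [0.4026 0.189  0.0882] ((386.1395263671875, 186.93963623046875), (51.60965347290039, 62.55561447143555), 29.199684143066406)
0.083 [286 170  68  73 949] [0.5591 0.1275 0.0844] ((555.6652221679688, 111.90728759765625), (56.409767150878906, 66.09585571289062), 16.320098876953125)
0.083 [585 184  54  71 644] [0.7936 0.172  0.0866] ((796.3644409179688, 170.4683380126953), (67.3062515258789, 13.88097858428955), 86.94929504394531)
0.174 [   0    0   42   89 2043] [0.4028 0.1815 0.1792] ((401.56158447265625, 181.7308807373047), (11.475253105163574, 35.3621940612793), 10.061026573181152)
0.174 [ 299  193   43   78 3166] [0.5505 0.1331 0.1799] ((551.2662963867188, 130.44808959960938), (22.48592758178711, 45.63560104370117), 15.612744331359863)
0.174 [216 244  30  27 379] [0.5103 0.108  0.1797] ((512.1909790039062, 106.15802001953125), (8.503388404846191, 19.31979751586914), 49.6737060546875)
0.174 [400 244  31  27 378] [0.6005 0.1334 0.1798] ((599.8929443359375, 131.01531982421875), (19.304718017578125, 8.81236457824707), 71.31112670898438)
0.174 [ 300  297   39   27 1015] [0.563  0.0866 0.1801] ((563.1326904296875, 86.08329010009766), (22.516891479492188, 20.820430755615234), 13.555569648742676)
```

View pics/w2.png

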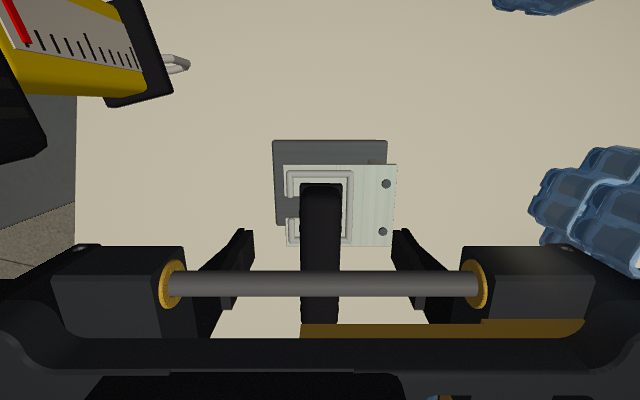

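The fingers straddle the grip (fingers at columns 254/392, grip at 321), centred within about 1 mm. Closing.

play_rows --pt "0 -1 2 0" --pt "0 -1 2 0" --pt "0 -1 2 0" --pt "0 -1 2 0" --pt "0 -1 2 0" --pt "0 -1 2 0" --pt "0 -1 2 0" --pt "0 -1 2 0" --hand 1 --squeeze 40

```text
time_s: 4.0
ee_pos: [0.5557, 0.1125, 0.1485]
tool_rot: [-3.142, -0.0, 1.846]
contact_force: [0.1, -0.3, 0.3]
opening: 0.0312
```

play_rows --pt "0 0 -3 0" --pt "0 0 -7 0" --pt "0 0 -12 0" --pt "0 0 -17 0" --pt "0 0 -20 0" --pt "0 0 -20 0" --pt "0 0 -20 0"

```text
time_s: 4.7
ee_pos: [0.5557, 0.1125, 0.1686]
tool_rot: [3.142, 0.0, 1.846]
contact_force: [0.4, 0.1, -1.0]
opening: 0.0216
```

```bash
python3 - <<'E'
from h import *
print(telemetry.get_obs()['opening']);go([.556-.0963*.8,.111-.027*.8,.170],1.844)
c=capture('wrist');save('w3',c);P=cloud(c);Z=c['range_z']>0
for lo,hi in((.095,.112),(.19,.206)):
    m=Z&(P[...,2]>lo)&(P[...,2]<hi)
    n,l,st,ce=cv2.connectedComponentsWithStats(m.astype(np.uint8))
    for i in range(1,n):
        if st[i,4]>300:
            Q=P[l==i];r=cv2.minAreaRect((Q[:,:2]*1000).astype(np.float32));print(lo,st[i],Q.mean(0).round(4),r)
E
```

```text
0.021571281242420196
go [ -1.4 -80.1  -1.4] 0.002 | at [0.5557 0.1125 0.1686] yaw 1.846 t 4.7 F [ 0.44  0.15 -1.05]
0.095 [ 114    6   47   93 1123] [0.3967 0.1912 0.1038] ((395.7168273925781, 190.01181030273438), (19.13320541381836, 58.79037094116211), 9.997371673583984)
0.095 [ 581  184   59   76 1557] [0.7936 0.1719 0.1037] ((796.9945678710938, 169.62127685546875), (15.786039352416992, 67.8707504272461), 0.659280002117157)
0.19 [   0    0   82  162 4390] [0.4115 0.1702 0.1986] ((411.0187683105469, 167.37503051757812), (21.929054260253906, 68.9103012084961), 9.4428071975708)
0.19 [ 278  193   90   78 3780] [0.5508 0.1317 0.1972] ((553.7094116210938, 129.73818969726562), (46.573455810546875, 40.307125091552734), 79.98490905761719)
0.19 [ 303  297   39   27 1024] [0.5629 0.0873 0.1972] ((563.0398559570312, 86.36595153808594), (22.633995056152344, 22.014503479003906), 18.178537368774414)
```

Gripped: 21.6 mm opening and about 1 N of weight. The grip rose 17 mm, so its centre is now TCP z + 16 mm. Drawing out along the stand's -x, then up.

play_rows --pt "0 -5 0 0" --pt "0 -15 0 0" --pt "0 -28 0 0" --pt "0 -42 0 0" --pt "0 -56 0 0" --pt "0 -68 0 0" --pt "0 -76 0 0" --pt "0 -80 0 0" --pt "0 -80 -5 0" --pt "0 -80 -20 0" --pt "0 -80 -40 0" --pt "0 -80 -60 0" --pt "0 -80 -80 0" --pt "0 -80 -95 0" --pt "0 -80 -100 0" --pt "0 -80 -100 0" --pt "0 -80 -100 0"

```text
time_s: 6.45
ee_pos: [0.4784, 0.0908, 0.268]
tool_rot: [-3.141, -0.0, 1.846]
contact_force: [0.5, 0.9, -1.4]
opening: 0.0216
```

```bash
python3 - <<'E'
from h import *
t=np.load('top0.npz');P=t['P'];Z=t['range_z']>0
# carrier from top view: tray outline via edge pts z in .012-.03, bail
u0,u1,v0,v1=340,405,160,225
Q=P[v0:v1,u0:u1][Z[v0:v1,u0:u1]]
b=Q[(Q[:,2]>.088)&(Q[:,2]<.12)]
print('bail top',[ (b[abs(b[:,1]+.248-d)<.008].mean(0).round(4)) for d in(-.075,-.05,-.025,0,.025,.05,.075)])
s=np.load('scene0.npz');Ps=s['P'];m=s['range_z']>0
q=Ps[m&(Ps[...,2]>.085)&(Ps[...,2]<.125)&(abs(Ps[...,0]-.56)<.06)&(abs(Ps[...,1]+.248)<.1)];print(len(q),cv2.fitLine(q[:,:2].astype(np.float32),cv2.DIST_HUBER,0,.01,.01).ravel(),q.mean(0))
print(cv2.fitLine(b[:,:2].astype(np.float32),cv2.DIST_HUBER,0,.01,.01).ravel(),b.mean(0))
tr=Q[(Q[:,2]>.012)&(Q[:,2]<.03)];print(tr.min(0),tr.max(0))
o=telemetry.get_obs()
c=capture('scene');K=c['camera_matrix'];
p=np.array(o['ee_pos'])-[0,0,.06];q=rot(c['orientation']).T@(p-c['origin']);uv=K@q/q[2];print(uv)
u,v=int(uv[0]),int(uv[1]);f=c['frame'][max(0,v-60):v+60,u-60:u+60];cv2.imwrite('pics/s2.png',cv2.resize(np.ascontiguousarray(f[...,::-1]),None,fx=5,fy=5,interpolation=cv2.INTER_CUBIC))
go([.49,-.26,.27],1.5)
E
```

```text
bail top [array([ 0.5552, -0.3212,  0.0956]), array([ 0.557 , -0.2982,  0.0966]), array([ 0.5582, -0.2733,  0.1025]), array([ 0.5601, -0.2472,  0.1125]), array([ 0.5632, -0.2237,  0.0982]), array([ 0.564 , -0.198 ,  0.0978]), array([ 0.5662, -0.1749,  0.0959])]
66 [ 0.07159857  0.99743354  0.5580056  -0.23839074] [ 0.55783867 -0.24575804  0.0987617 ]
[ 0.0788572   0.9968859   0.56127065 -0.24000823] [ 0.56038626 -0.25143946  0.10003002]
[ 0.46385543 -0.3489784   0.01206654] [ 0.67572958 -0.15129077  0.02988402]
[305.07993418 201.07128906   1.        ]
go [-340.8  -83.9   -2.4] 0.346 | at [0.4782 0.0908 0.2677] yaw 1.846 t 6.5 F [-0.61 -0.53 -1.25]
```

View pics/s2.png

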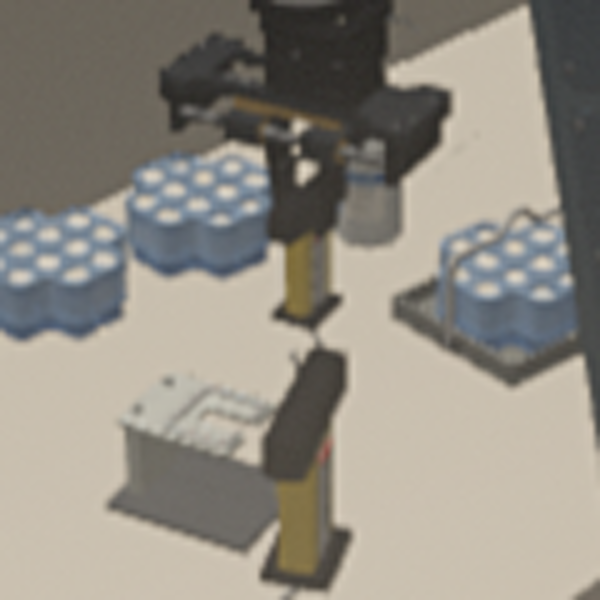

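The scale hangs upright in the gripper, clear of the stand and the decoy. The carrier's bail lies on x≈0.559 at y=-0.248, with the carrier's x axis at -0.075. Moving to a spot 65 mm on the robot side of the bail.

```bash
python3 -c "
from h import *
go([.559-.065,-.248+.005,.268],1.496)"
```

```text
go [-325.5  -75.4   -0.4] 0.35 | at [0.4782 0.0908 0.2677] yaw 1.846 t 6.5 F [-0.61 -0.53 -1.25]
```

play_rows --pt "-8 -2 0 0.01" --pt "-25 -6 0 0.03" --pt "-50 -12 0 0.06" --pt "-80 -18 0 0.09" --pt "-115 -27 0 0.13" --pt "-150 -35 0 0.17" --pt "-185 -43 0 0.21" --pt "-220 -51 0 0.25" --pt "-250 -58 0 0.28" --pt "-280 -65 0 0.31" --pt "-302 -70 0 0.33" --pt "-317 -73 0 0.345" --pt "-325 -75 0 0.35" --pt "-325 -75 0 0.35" --pt "-325 -75 0 0.35" --pt "-325 -75 0 0.35"

```text
time_s: 8.1
ee_pos: [0.4946, -0.2411, 0.2685]
tool_rot: [-3.141, -0.001, 1.497]
contact_force: [0.3, -0.2, -1.8]
opening: 0.0217
```

```bash
python3 - <<'E'
from h import *
go([.559-.065,-.248+.005,.206],1.496)
c=capture('wrist');save('w4',c);P=cloud(c);np.savez('w4.npz',P=P,f=c['frame'])
m=(c['range_z']>0)&(P[...,2]>.088)&(P[...,2]<.12)&(abs(P[...,0]-.56)<.04)&(abs(P[...,1]+.248)<.1)
b=P[m];print(len(b),cv2.fitLine(b[:,:2].astype(np.float32),cv2.DIST_HUBER,0,.01,.01).ravel())
for y in np.arange(-.33,-.16,.01):
    k=b[abs(b[:,1]-y)<.005]
    if len(k): print(round(y,3),len(k),k.mean(0).round(4),k[:,2].max().round(4))
m=(c['range_z']>0)&(P[...,2]>.012)&(P[...,2]<.03)&(abs(P[...,0]-.56)<.1)&(abs(P[...,1]+.248)<.1)
b=P[m];print(cv2.minAreaRect((b[:,:2]*1000).astype(np.float32)))
E
```

```text
go [-2.  -0.5 62.5] 0.001 | at [ 0.4946 -0.2411  0.2685] yaw 1.497 t 8.1 F [ 0.27 -0.2  -1.83]
869 [ 0.07660549  0.9970615   0.56168264 -0.23833564]
-0.33 3 [ 0.5555 -0.3254  0.0923] 0.0924
-0.32 33 [ 0.5551 -0.3191  0.0965] 0.1002
-0.31 44 [ 0.5562 -0.3098  0.0979] 0.1001
-0.3 46 [ 0.5571 -0.3001  0.0981] 0.1003
-0.29 49 [ 0.558  -0.2898  0.0978] 0.1
-0.28 47 [ 0.5586 -0.2802  0.098 ] 0.1006
-0.27 43 [ 0.5589 -0.2703  0.0996] 0.1043
-0.26 45 [ 0.5598 -0.2598  0.1074] 0.1131
-0.25 55 [ 0.5607 -0.2496  0.1135] 0.1157
-0.24 65 [ 0.5619 -0.2397  0.1125] 0.1156
-0.23 69 [ 0.5625 -0.2302  0.1052] 0.1104
-0.22 61 [ 0.5631 -0.2203  0.0983] 0.1025
-0.21 62 [ 0.5641 -0.2098  0.0981] 0.1007
-0.2 57 [ 0.5649 -0.2     0.0978] 0.1003
-0.19 62 [ 0.5655 -0.1902  0.098 ] 0.1003
-0.18 67 [ 0.5665 -0.1802  0.0978] 0.1
-0.17 61 [ 0.5669 -0.1705  0.0947] 0.0997
((562.2545776367188, -243.34268188476562), (154.9270477294922, 149.43685913085938), 85.22547149658203)
```

View pics/w4.png

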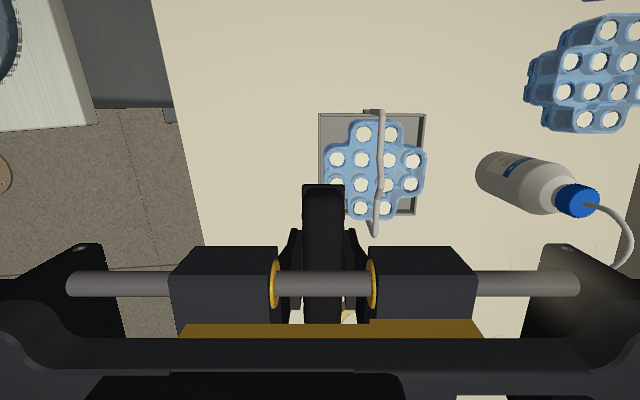

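The bail's hump is centred at about (0.561, -0.2455), wire top about 0.114. I need the hook's shape before entering, so I'll enlarge the decoy's and the held scale's hooks from the saved pictures.

```bash
python3 - <<'E'
from h import *
c=capture('top');save('top1',c)
c2=capture('scene');save('s3',c2)
def uv(c,p):
    q=rot(c['orientation']).T@(np.array(p)-c['origin']);r=c['camera_matrix']@q/q[2];return r[:2].round().astype(int)
o=telemetry.get_obs();p=o['ee_pos']+[0,0,.016-.1375];print(uv(c,p),uv(c2,p))
u,v=uv(c2,p)
A=cv2.imread('pics/w2.png')[30:90,130:210];B=cv2.imread('pics/w1.png')[50:110,215:295];C=cv2.imread('pics/scene0.png')[235:280,280:340];D=cv2.imread('pics/s3.png')[v-22:v+23,u-30:u+30]
r=lambda x:cv2.resize(x,(400,300),interpolation=cv2.INTER_CUBIC)
cv2.imwrite('pics/m1.png',np.vstack([np.hstack([r(A),r(B)]),np.hstack([r(C),r(D)])]))
E
```

```text
[370 205] [359 182]
```

View pics/m1.png

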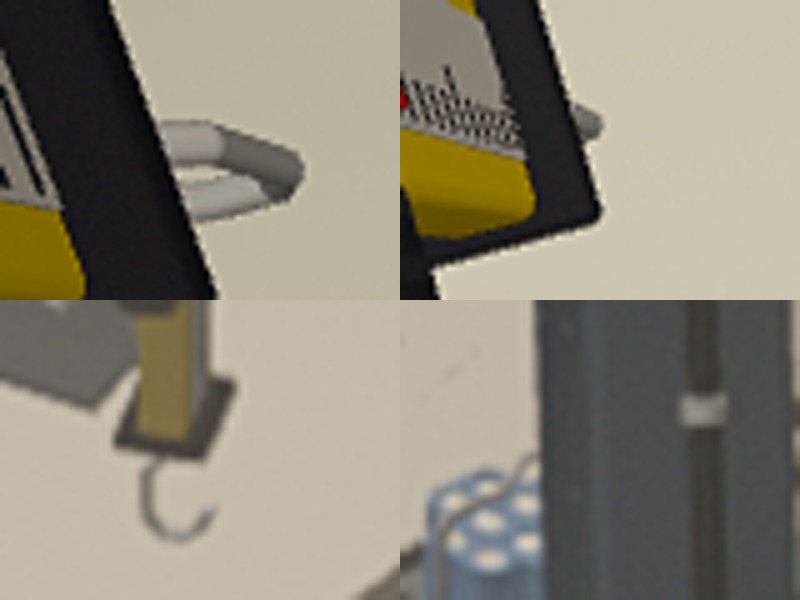

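The lower-left crop shows the decoy's hook as a C from the central rod, round the back, to a low tip, so the opening is between rod and tip. I'll lower and go in with the tip about 5 mm below the wire.

play_rows --pt "0 0 5 0" --pt "0 0 15 0" --pt "0 0 30 0" --pt "0 0 45 0" --pt "0 0 55 0" --pt "0 0 60 0" --pt "0 0 60 0" --pt "0 3 60 0" --pt "0 8 60 0" --pt "0 14 60 0" --pt "0 20 60 0" --pt "0 26 60 0" --pt "0 31 60 0" --pt "0 35 60 0" --pt "0 37 60 0" --pt "0 37 60 0" --pt "0 37 60 0"

```text
time_s: 9.95
ee_pos: [0.5315, -0.245, 0.2085]
tool_rot: [-3.141, -0.0, 1.496]
contact_force: [-0.8, -0.1, -0.9]
opening: 0.0215
```

```bash
python3 - <<'E'
from h import *
H=np.array([.561,-.2455]);a=np.array([.9971,-.0766]);T=H-a*.009
go([*T,.2083],1.496)
c=capture('top');save('top2',c)
c=capture('wrist');save('w5',c);P=cloud(c)
Z=c['range_z']>0
m=Z&(P[...,2]>.088)&(P[...,2]<.12)&(abs(P[...,0]-.56)<.025)&(abs(P[...,1]+.248)<.1)
b=P[m];print(len(b),cv2.fitLine(b[:,:2].astype(np.float32),cv2.DIST_HUBER,0,.01,.01).ravel(),b[:,1].min(),b[:,1].max())
m=Z&(P[...,2]>.225)&(P[...,2]<.245)&(abs(P[...,0]-.53)<.014);b=P[m];print(b.mean(0),b[:,1].max(),cv2.minAreaRect((b[:,:2]*1000).astype(np.float32)),np.median(b[:,2]))
E
```

```text
go [ 1.8 20.4  0.2] -0.0 | at [ 0.5315 -0.245   0.2085] yaw 1.496 t 9.95 F [-0.76 -0.12 -0.88]
987 [ 0.07761908  0.9969831   0.56346107 -0.22075391] -0.2884242142199932 -0.16524629980230532
[ 0.53155675 -0.23468963  0.23654803] -0.20366708047051926 ((529.428466796875, -243.42758178710938), (79.58553314208984, 28.138465881347656), 86.8822021484375) 0.2372168445273728
```

View pics/w5.png

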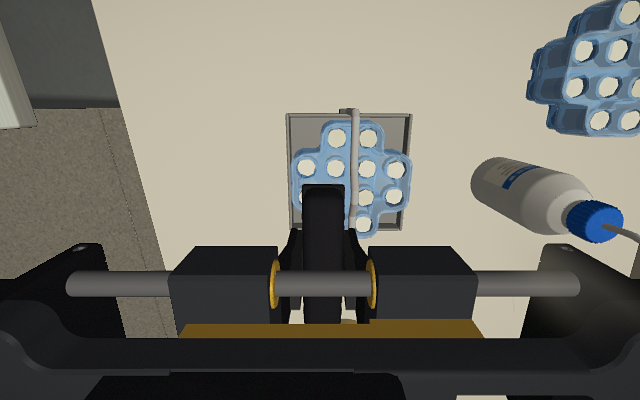

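The wrist view shows the scale square to the wire (grip at 322, wire at 353), nothing touching. Now the last 20 mm in, then rising obliquely.

play_rows --pt "0 2 0 0" --pt "1 6 0 0" --pt "1 11 0 0" --pt "1 15 0 0" --pt "1.5 18 0 0" --pt "1.5 20 0 0" --pt "1.5 20 0 0" --pt "1.5 20 0 0"

```text
time_s: 10.85
ee_pos: [0.5516, -0.2451, 0.2085]
tool_rot: [-3.141, -0.0, 1.496]
contact_force: [-0.5, 1.0, -1.1]
opening: 0.0215
```

play_rows --pt "0 1 -2 0" --pt "0 2 -4 0" --pt "0 3 -6 0" --pt "0 4 -8 0" --pt "0 6 -10 0" --pt "0 7 -12 0" --pt "0 8 -14 0" --pt "0 9 -15 0" --pt "0 9 -15 0" --pt "0 9 -15 0"

```text
time_s: 11.85
ee_pos: [0.5607, -0.2458, 0.2235]
tool_rot: [-3.141, -0.0, 1.496]
contact_force: [-0.4, 0.9, -1.0]
opening: 0.0217
```

```bash
python3 - <<'E'
from h import *
for i in range(4): 
    capture('top'); o=telemetry.get_obs();print(o['time_s'],o['ee_pos'].round(4),o['contact_force'].round(2))
E
```

```text
11.9 [ 0.5606 -0.2458  0.2234] [-0.5   1.02 -1.74]
11.95 [ 0.5606 -0.2458  0.2234] [ 0.45  0.03 -0.64]
12.0 [ 0.5606 -0.2458  0.2234] [-0.45 -0.31 -2.06]
12.05 [ 0.5606 -0.2458  0.2234] [ 0.65 -0.34 -1.28]
```

No contact yet; the hook sits about 4 mm under the wire. Rising slowly and watching the force.

play_rows --pt "0 0 -1 0" --pt "0 0 -2 0" --pt "0 0 -3 0" --pt "0 0 -4 0" --pt "0 0 -5 0" --pt "0 0 -6 0" --pt "0 0 -7 0" --pt "0 0 -8 0" --pt "0 0 -9 0" --pt "0 0 -10 0" --pt "0 0 -11 0" --pt "0 0 -12 0" --pt "0 0 -13 0" --pt "0 0 -14 0" --pt "0 0 -14 0"

```text
time_s: 13.55
ee_pos: [0.5607, -0.2458, 0.2377]
tool_rot: [-3.142, 0.0, 1.496]
contact_force: [-0.3, 0.3, -2.4]
opening: 0.0215
```

```bash
cat >> h.py <<'E'
def bail(n=1):
    "mean force and height/line of bail and block in the wrist view"
    F=[]
    for i in range(n):
        c=capture('wrist');o=telemetry.get_obs();F.append(o['contact_force'])
    P=cloud(c);Z=c['range_z']>0
    n_=Z&(abs(P[...,0]-.56)<.1)&(abs(P[...,1]+.2455)<.09)
    b=P[n_&(P[...,2]>.085)&(P[...,2]<.13)&(abs(P[...,0]-.563)<.025)&(P[...,1]>-.215)&(P[...,1]<-.175)]
    k=P[n_&(P[...,2]>.05)&(P[...,2]<.083)]
    t=P[n_&(P[...,2]>.012)&(P[...,2]<.045)]
    print('t',round(o['time_s'],2),'tcp',o['ee_pos'].round(4),'F',np.mean(F,0).round(2),'bail max z',np.percentile(b[:,2],[50,90]).round(4),'x',np.median(b[:,0]).round(4),'yend',P[n_&(P[...,2]>.085)&(P[...,2]<.13)&(abs(P[...,0]-.565)<.02)][:,1].max().round(4),'block z',np.percentile(k[:,2],[50,80]).round(4),'tray',np.percentile(t[:,2],[20,50,80]).round(4))
    return c
E
python3 -c "
from h import *
save('w6',bail(3))"
```

```text
t 13.7 tcp [ 0.5607 -0.2458  0.2375] F [ 0.13 -0.49 -2.41] bail max z [0.0982 0.0993] x 0.566 yend -0.1659 block z [0.0631 0.064 ] tray [0.0213 0.0241 0.0252]
```

Hooked: about 1.1 N extra for about 10 mm of pull-out, matching the spring, with the carrier still at rest. Continuing in 10 mm steps.

play_rows --pt "0 0 -1 0" --pt "0 0 -2.5 0" --pt "0 0 -4 0" --pt "0 0 -5.5 0" --pt "0 0 -7 0" --pt "0 0 -8.5 0" --pt "0 0 -9.5 0" --pt "0 0 -10 0"

```text
time_s: 14.5
ee_pos: [0.5608, -0.2458, 0.2477]
tool_rot: [3.141, 0.0, 1.496]
contact_force: [0.4, 0.2, -4.1]
opening: 0.0218
```

```bash
python3 -c "
from h import *
bail(3)"
```

```text
t 14.65 tcp [ 0.5607 -0.2458  0.2475] F [-0.08  0.17 -2.97] bail max z [0.1009 0.102 ] x 0.5662 yend -0.166 block z [0.0662 0.0673] tray [0.0225 0.027  0.0285]
```

play_rows --pt "0 0 -1 0" --pt "0 0 -2.5 0" --pt "0 0 -4 0" --pt "0 0 -5.5 0" --pt "0 0 -7 0" --pt "0 0 -8.5 0" --pt "0 0 -9.5 0" --pt "0 0 -10 0"

```text
time_s: 15.45
ee_pos: [0.5608, -0.2459, 0.2577]
tool_rot: [3.141, 0.0, 1.496]
contact_force: [-0.8, -0.5, -3.1]
opening: 0.0215
```

```bash
python3 -c "
from h import *
bail(3)"
```

```text
t 15.6 tcp [ 0.5607 -0.2458  0.2575] F [ 0.39  0.01 -3.15] bail max z [0.1109 0.1121] x 0.5662 yend -0.166 block z [0.0763 0.0774] tray [0.0175 0.0189 0.0369]
```

The carrier hangs 12.8 mm up, so it is light. I'll ease down 2.5 mm to about a centimetre and hold.

play_rows --pt "0 0 0.8 0" --pt "0 0 1.7 0" --pt "0 0 2.5 0" --pt "0 0 2.5 0" --pt "0 0 2.5 0" --pt "0 0 2.5 0" --pt "0 0 2.5 0" --pt "0 0 2.5 0" --pt "0 0 2.5 0" --pt "0 0 2.5 0" --pt "0 0 2.5 0" --pt "0 0 2.5 0" --pt "0 0 2.5 0" --pt "0 0 2.5 0" --pt "0 0 2.5 0" --pt "0 0 2.5 0"

```text
time_s: 17.2
ee_pos: [0.5608, -0.2458, 0.2551]
tool_rot: [3.142, 0.0, 1.496]
contact_force: [-0.3, -0.0, -3.3]
opening: 0.0217
```

```bash
python3 -c "
from h import *
save('w7',bail(4))
c=capture('scene');save('s7',c)"
```

```text
t 17.4 tcp [ 0.5607 -0.2458  0.2551] F [-0.27  0.22 -2.56] bail max z [0.1083 0.1095] x 0.5662 yend -0.166 block z [0.0736 0.0746] tray [0.0148 0.0162 0.0342]
```

play_rows --pt "0 0 0 0" --pt "0 0 0 0" --pt "0 0 0 0" --pt "0 0 0 0" --pt "0 0 0 0" --pt "0 0 0 0" --pt "0 0 0 0" --pt "0 0 0 0" --pt "0 0 0 0" --pt "0 0 0 0"

```text
time_s: 18.45
ee_pos: [0.5607, -0.2458, 0.2551]
tool_rot: [-3.142, 0.0, 1.496]
contact_force: [-0.1, -0.8, -2.5]
opening: 0.0219
```

```bash
python3 -c "
from h import *
bail(1)"
```

```text
t 18.5 tcp [ 0.5608 -0.2458  0.2551] F [ 0.4  -0.49 -3.14] bail max z [0.1082 0.1093] x 0.5656 yend -0.166 block z [0.0736 0.0747] tray [0.0148 0.0162 0.0343]
```

Held still for 2.5 s at about 10 mm of air. Lowering gently.

play_rows --pt "0 0 0.8 0" --pt "0 0 2 0" --pt "0 0 3.2 0" --pt "0 0 4.4 0" --pt "0 0 5.4 0" --pt "0 0 6.4 0" --pt "0 0 7.2 0" --pt "0 0 8 0" --pt "0 0 8.6 0" --pt "0 0 9.2 0" --pt "0 0 9.8 0" --pt "0 0 10.4 0" --pt "0 0 11 0" --pt "0 0 11.6 0" --pt "0 0 12.4 0" --pt "0 0 13.4 0" --pt "0 0 14.4 0" --pt "0 0 15 0"

```text
time_s: 20.3
ee_pos: [0.5608, -0.2459, 0.24]
tool_rot: [3.142, 0.0, 1.496]
contact_force: [-0.2, -0.2, -2.6]
opening: 0.0211
```

```bash
python3 -c "
from h import *
bail(2)"
```

```text
t 20.4 tcp [ 0.5607 -0.2459  0.24  ] F [-0.52 -0.48 -2.56] bail max z [0.0983 0.0995] x 0.5661 yend -0.166 block z [0.0633 0.0642] tray [0.0204 0.0243 0.0253]
```

play_rows --pt "0 0 1 0" --pt "0 0 2.5 0" --pt "0 0 4 0" --pt "0 0 5.5 0" --pt "0 0 7 0" --pt "0 0 8.5 0" --pt "0 0 10 0" --pt "0 0 11.5 0" --pt "0 0 13 0" --pt "0 0 14.5 0" --pt "0 0 15.5 0" --pt "0 0 16.5 0" --pt "0 0 17 0" --pt "0 0 17 0"

```text
time_s: 21.8
ee_pos: [0.5607, -0.2458, 0.223]
tool_rot: [-3.141, -0.0, 1.496]
contact_force: [-0.1, -0.2, -1.3]
opening: 0.0215
```

```bash
python3 -c "
from h import *
bail(4)"
```

```text
t 22.0 tcp [ 0.5608 -0.2459  0.2231] F [ 0.28 -0.33 -1.37] bail max z [0.098  0.0992] x 0.5656 yend -0.1658 block z [0.063 0.064] tray [0.0209 0.0243 0.0253]
```

The carrier is down on its old spot (same bail line and heights) and the hook is unloaded. Backing out by the reverse path.

play_rows --pt "0 -1 2 0" --pt "0 -2 4 0" --pt "0 -3 6 0" --pt "0 -4 8 0" --pt "0 -5 10 0" --pt "0 -6 12 0" --pt "0 -8 14 0" --pt "0 -9 14.7 0" --pt "0 -9 14.7 0" --pt "0 -12 14.7 0" --pt "0 -17 14.7 0" --pt "0 -24 14.7 0" --pt "0 -32 14.7 0" --pt "0 -42 14.7 0" --pt "0 -52 14.7 0" --pt "0 -62 14.7 0" --pt "0 -68 14.7 0" --pt "0 -70 14.7 0" --pt "0 -70 14.7 0"

```text
time_s: 23.9
ee_pos: [0.4908, -0.2407, 0.2085]
tool_rot: [3.141, 0.0, 1.495]
contact_force: [0.5, 0.7, -0.4]
opening: 0.0217
```

```bash
python3 -c "
from h import *
bail(1)
go([.4782,.0908,.268],1.844)"
```

```text
t 23.95 tcp [ 0.4912 -0.2408  0.2085] F [ 0.05 -0.16 -1.19] bail max z [0.0981 0.0992] x 0.5651 yend -0.1657 block z [0.063  0.0639] tray [0.0225 0.0244 0.0256]
go [329.7 -37.8 -59.6] -0.348 | at [ 0.4912 -0.2408  0.2085] yaw 1.496 t 23.95 F [ 0.05 -0.16 -1.19]
```

play_rows --pt "0 0 -8 0" --pt "0 0 -22 0" --pt "0 0 -40 0" --pt "2 0 -54 0" --pt "12 -1 -60 -0.01" --pt "30 -3 -60 -0.03" --pt "55 -6 -60 -0.06" --pt "88 -10 -60 -0.09" --pt "122 -14 -60 -0.13" --pt "157 -18 -60 -0.165" --pt "192 -22 -60 -0.2" --pt "227 -26 -60 -0.24" --pt "260 -30 -60 -0.275" --pt "288 -33 -60 -0.305" --pt "310 -36 -60 -0.33" --pt "324 -37 -60 -0.343" --pt "330 -38 -60 -0.348" --pt "330 -38 -60 -0.348" --pt "330 -38 -60 -0.348"

```text
time_s: 25.85
ee_pos: [0.4778, 0.0908, 0.2682]
tool_rot: [-3.141, 0.0, 1.843]
contact_force: [-0.3, 0.2, -2.0]
opening: 0.0218
```

```bash
python3 - <<'E'
from h import *
go([.556-.0963*.8,.1115-.027*.8,.1685],1.844)
c=capture('wrist');save('w8',c);P=cloud(c);Z=c['range_z']>0
tcp=telemetry.get_obs()['ee_pos'];n=Z&(np.hypot(P[...,0]-tcp[0],P[...,1]-tcp[1])<.05)
b=P[n&(P[...,2]>tcp[2]+.02)&(P[...,2]<tcp[2]+.04)];
a=np.array([.963,.27]);yv=np.array([-.27,.963]);q=b[:,:2]-tcp[:2]
b=b[abs(q@a)<.0115];q=b[:,:2]-tcp[:2];print('grip top-tcp',np.median(b[:,2])-tcp[2],'x',np.percentile(q@a,[1,99]),'y',np.percentile(q@yv,[.5,99.5]))
m=Z&(P[...,2]>.077)&(P[...,2]<.0825)&(np.hypot(P[...,0]-.57,P[...,1]-.115)<.08)
b=P[m];print('shelf',cv2.minAreaRect((b[:,:2]*1000).astype(np.float32)))
E
```

```text
go [-1.2  1.  99.7] -0.001 | at [0.4778 0.0908 0.2682] yaw 1.843 t 25.85 F [-0.28  0.18 -1.96]
grip top-tcp 0.028680567340595986 x [-0.01092395  0.01119237] y [-0.03496898  0.04114385]
shelf ((571.6853637695312, 116.3313217163086), (96.15574645996094, 75.77490997314453), 15.66617488861084)
```

View pics/w8.png

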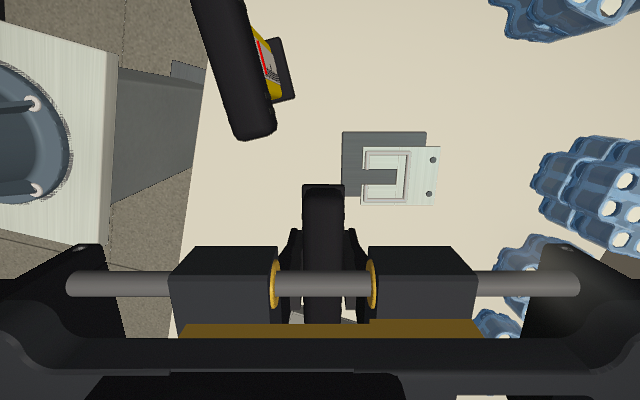

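No slip (grip top still TCP+28.7 mm). The stand's empty slot is at (380,175) in the picture, in line with the scale. Going down in front of it, then in.

play_rows --pt "0 0 8 0" --pt "0 1 24 0" --pt "-1 1 44 0" --pt "-1 1 64 0" --pt "-1 1 82 0" --pt "-1 1 94 0" --pt "-1 1 99 0" --pt "-1 1 99 0" --pt "-1 1 99 0"

```text
time_s: 26.8
ee_pos: [0.4795, 0.0903, 0.1696]
tool_rot: [3.141, 0.0, 1.843]
contact_force: [0.3, 0.3, -1.8]
opening: 0.0222
```

```bash
python3 - <<'E'
from h import *
go([.5555,.1115,.1685],1.844)
E
```

```text
go [-0.  78.9  1.2] -0.001 | at [0.4795 0.0903 0.1696] yaw 1.843 t 26.8 F [ 0.26  0.32 -1.76]
```

play_rows --pt "0 4 0 0" --pt "0 12 0 0" --pt "0 22 0 0" --pt "0 33 0 0" --pt "0 44 0 0" --pt "0 55 0 0" --pt "0 65 0 0" --pt "0 73 0 0" --pt "0 78 0 0" --pt "0 79 0 0" --pt "0 79 0 0" --pt "0 79 0 0"

```text
time_s: 28.0
ee_pos: [0.5545, 0.1119, 0.1693]
tool_rot: [-3.141, -0.0, 1.844]
contact_force: [0.1, -0.5, -1.3]
opening: 0.0216
```

```bash
python3 - <<'E'
from h import *
go([.5555,.1115,.1515],1.844)
c=capture('wrist');save('w9',c);P=cloud(c);Z=c['range_z']>0
for lo,hi in((.083,.0875),(.1,.108),(.19,.205)):
    m=Z&(P[...,2]>lo)&(P[...,2]<hi)&(np.hypot(P[...,0]-.555,P[...,1]-.112)<.06)
    b=P[m]; q=(b[:,:2]-[.5555,.1115])@np.array([[.963,-.27],[.27,.963]]);print(lo,len(b),np.percentile(q,[1,99],axis=0).round(4).tolist(),np.median(b[:,2]))
E
```

```text
go [-0.7  0.9 17.8] -0.0 | at [0.5545 0.1119 0.1693] yaw 1.844 t 28.0 F [ 0.09 -0.54 -1.33]
0.083 912 [[-0.0279, -0.0246], [0.0548, 0.0331]] 0.08423381939473262
0.1 258 [[-0.0177, 0.0091], [0.0175, 0.0227]] 0.10569610609403964
0.19 4755 [[-0.0196, -0.0339], [0.0189, 0.0413]] 0.19800584031887444
```

The flange is centred over the seat within 1 mm. Lowering.

play_rows --pt "0 0 2 0" --pt "0 0 5 0" --pt "0 0 8 0" --pt "0 0 11 0" --pt "0 0 13.5 0" --pt "0 0 15 0" --pt "0 0 16 0" --pt "0 0 16.5 0" --pt "0 0 17 0" --pt "0 0 17 0"

```text
time_s: 29.05
ee_pos: [0.5551, 0.1119, 0.1523]
tool_rot: [3.142, 0.0, 1.844]
contact_force: [-0.5, -0.9, -1.4]
opening: 0.0217
```

```bash
python3 - <<'E'
from h import *
F=[]
for i in range(4):
    c=capture('wrist');F.append(telemetry.get_obs()['contact_force'])
print(np.mean(F,0));go([.5555,.1115,.1513],1.844);P=cloud(c);Z=c['range_z']>0
for lo,hi in((.0865,.092),(.175,.19)):
    m=Z&(P[...,2]>lo)&(P[...,2]<hi)&(np.hypot(P[...,0]-.555,P[...,1]-.112)<.06)
    b=P[m]; q=(b[:,:2]-[.5555,.1115])@np.array([[.963,-.27],[.27,.963]]);print(lo,len(b),np.percentile(q,[1,99],axis=0).round(4).tolist(),np.median(b[:,2]))
E
```

```text
[-0.16150376  0.1393296  -1.41990542]
go [-0.5  0.2  1.2] -0.0 | at [0.5551 0.112  0.1525] yaw 1.844 t 29.25 F [-1.04  0.48 -2.26]
0.0865 218 [[-0.017, 0.0089], [0.0183, 0.0226]] 0.08902930150520506
0.175 4745 [[-0.0196, -0.0342], [0.0197, 0.041]] 0.18126182605799904
```

Still hanging about 1 mm over the shelf. Easing down to contact.

play_rows --pt "0 0 0.4 0" --pt "0 0 0.8 0" --pt "0 0 1.2 0" --pt "0 0 1.4 0" --pt "0 0 1.4 0"

```text
time_s: 29.75
ee_pos: [0.5552, 0.112, 0.1515]
tool_rot: [3.141, 0.0, 1.844]
contact_force: [-0.5, 1.0, 4.4]
opening: 0.0217
```

```bash
python3 - <<'E'
from h import *
F=[]
for i in range(4):
    c=capture('wrist');F.append(telemetry.get_obs()['contact_force'])
print(np.mean(F,0));go([.5555,.1115,.1513],1.844)
E
```

```text
[-1.27831087 -0.28426951  5.44049693]
go [-0.5  0.1  0.2] -0.0 | at [0.5552 0.112  0.1515] yaw 1.844 t 29.95 F [-0.88 -0.24  5.67]
```

Seated (pressing about 5 N). Relaxing the push and opening.

play_rows --pt "0 0 -0.5 0" --pt "0 0 -0.5 0"

```text
time_s: 30.15
ee_pos: [0.5552, 0.1119, 0.1515]
tool_rot: [3.141, 0.0, 1.844]
contact_force: [-0.6, -0.0, 3.8]
opening: 0.0218
```

play_rows --pt "0 0 0 0" --pt "0 0 0 0" --pt "0 0 0 0" --pt "0 0 0 0" --pt "0 0 0 0" --pt "0 0 0 0" --pt "0 0 0 0" --pt "0 0 0 0" --pt "0 0 0 0" --pt "0 0 0 0" --pt "0 0 0 0" --pt "0 0 0 0" --hand -1

```text
time_s: 31.35
ee_pos: [0.5551, 0.1119, 0.1515]
tool_rot: [3.142, 0.0, 1.844]
contact_force: [0.6, 0.2, -0.3]
opening: 0.087
```

```bash
python3 - <<'E'
from h import *
o=telemetry.get_obs();print(o['opening'],o['contact_force'])
c=capture('wrist');P=cloud(c);Z=c['range_z']>0
for lo,hi in((.0845,.092),(.175,.19)):
    m=Z&(P[...,2]>lo)&(P[...,2]<hi)&(np.hypot(P[...,0]-.555,P[...,1]-.112)<.06)
    b=P[m]; q=(b[:,:2]-[.5555,.1115])@np.array([[.963,-.27],[.27,.963]]);k=abs(q[:,0])<.025;q=q[k];b=b[k];print(lo,len(b),np.percentile(q,[1,99],axis=0).round(4).tolist(),np.median(b[:,2]))
E
```

```text
0.08696937268595877 [ 0.55974502  0.16384922 -0.29128092]
0.0845 585 [[-0.0248, -0.0311], [0.0249, 0.0327]] 0.08539063578207828
0.175 4090 [[-0.0106, -0.0341], [0.011, 0.041]] 0.18036597840578542
```

Released: grip top at 0.1804, as before the job, and centred. Straight up and away, then a final check.

play_rows --pt "0 0 -5 0" --pt "0 0 -20 0" --pt "0 0 -45 0" --pt "0 0 -75 0" --pt "0 0 -105 0" --pt "0 0 -135 0" --pt "0 0 -150 0" --pt "0 -20 -150 0" --pt "0 -27 -150 0" --pt "0 -27 -150 0" --pt "0 -27 -150 0" --pt "0 -27 -150 0"

```text
time_s: 32.6
ee_pos: [0.5296, 0.1047, 0.3011]
tool_rot: [-3.142, -0.0, 1.844]
contact_force: [-0.1, -0.1, 0.3]
opening: 0.087
```

```bash
python3 - <<'E'
from h import *
c=capture('wrist');save('w10',c);P=cloud(c);Z=c['range_z']>0
for lo,hi in((.074,.082),(.086,.092),(.174,.19)):
    m=Z&(P[...,2]>lo)&(P[...,2]<hi)&(np.hypot(P[...,0]-.565,P[...,1]-.112)<.09)
    print(lo,cv2.minAreaRect((P[m][:,:2]*1000).astype(np.float32)),np.median(P[m][:,2]))
c=capture('top');save('top9',c);P=cloud(c);t=np.load('top0.npz')
for X in(t['P'],P):
    b=X[(X[...,2]>.088)&(X[...,2]<.12)&(abs(X[...,0]-.56)<.05)&(abs(X[...,1]+.248)<.09)]
    k=X[(X[...,2]>.05)&(X[...,2]<.075)&(abs(X[...,0]-.56)<.09)&(abs(X[...,1]+.248)<.09)]
    print(b.mean(0).round(4),cv2.fitLine(b[:,:2].astype(np.float32),2,0,.01,.01).ravel()[:2],k.mean(0).round(4))
A=cv2.resize(cv2.imread('pics/w10.png')[:250,150:550],(640,400));B=cv2.resize(cv2.imread('pics/top9.png')[140:265,215:415],(640,400))
cv2.imwrite('pics/fin.png',cv2.resize(np.vstack([A,B]),(480,600)))
E
```

```text
0.074 ((572.4189453125, 116.222412109375), (95.0946044921875, 74.95430755615234), 15.602582931518555) 0.08075427329621948
0.086 ((555.4259643554688, 112.57536315917969), (53.5986328125, 62.4190673828125), 18.014253616333008) 0.0885648368348553
0.174 ((555.7145385742188, 111.39100646972656), (22.127689361572266, 82.80741882324219), 15.560453414916992) 0.18035317123711392
[ 0.5604 -0.2514  0.1   ] [0.07376576 0.9972756 ] [ 0.5602 -0.2482  0.0619]
[ 0.5604 -0.2513  0.1003] [0.07460863 0.9972129 ] [ 0.5602 -0.2488  0.062 ]
```

View pics/fin.png

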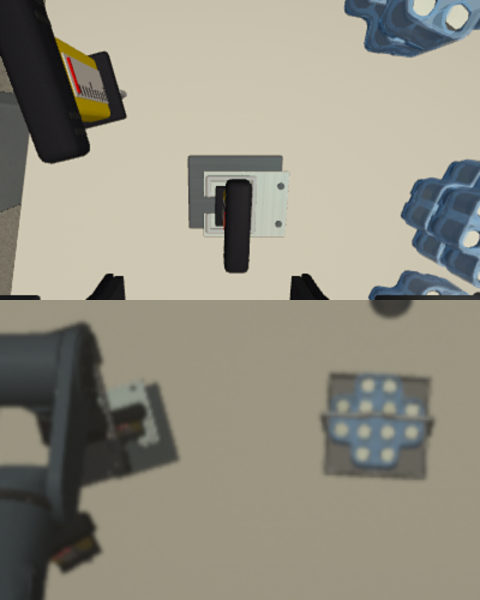

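The final picture shows the scale upright in its stand and the carrier where it was, with the gripper clear.

```bash
python3 -c "
from h import *
print(manip.close_job())"
```

```text
the job is handed in; nothing more can be done
None
```

The weighing is done and the job was handed in at about 33 s. The smaller scale came out of its stand and was hooked under the bail's hump. It lifted the carrier slowly and held it still for about 2.5 s with about 10 mm of air under it. The carrier was then set down and unhooked, and the scale was put back in its stand.

- **Carrier:** in the top camera, its bail and block are within 1 mm of where they were before the lift.
- **Scale:** it stands upright and centred in the stand. The top of its grip is at 0.180 m, the same as at the start, and the gripper is open and clear of it.
- **Weight:** I did not read the pointer. The spring's stretch suggests roughly 0.15–0.2 kg. The wrist force (about 1.7 N above the scale's own weight) fits, but it is noisy by about half a newton.
- **Less than perfect:**
  - The carrier first rose to about 13 mm before I eased it down to 10 mm for the hold.
  - The fingers finished closing during the first 3 mm of lifting the scale out. It was therefore held 3 mm low, and I allowed for that.
  - I pressed the scale onto its shelf with about 5 N before letting go.

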